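Find the full gas cylinder by its weight and hold it to the scanner

TASK

Lift the blue tray out of the grey case by its bar and set it down on the white mat with its contents still in it. Then lift the two gas cylinders in the case clear of their cradles one after the other to feel which is heavier, lay the lighter one back in a cradle without dropping it, and take the heavier (full) one to the scanner. Finish while still holding it in the gripper, clear of everything else, side-on about 10 cm in front of the scanner's window with the barred white band at the middle of the window and not behind the fingers; leave everything else on the bench alone.

Things in the scene. Friction and masses are not known exactly. Their poses are not given: they have to be found in the camera images.
- tray: blue lift-out tray, 157 x 222 x 40 mm (x, y, z), 3 mm walls, 0.28 kg, that rests in the mouth of the case on corner ledges with its underside 68 mm above the bench, 12 mm below the case's rim, 4 mm play on each side. Carries a roll of tape and a bung. Origin under its centre, z up; y along its long side and its carrying bar
- tray_bar (a point): middle of the tray's carrying bar, 75 mm above the tray's underside: a straight bar 14 mm thick (x) and 16 mm high, 134 mm long along the tray's y, on two posts 62 mm either side of the middle; grip it from above across x
- tape: roll of yellow tape lying in the tray, 58 mm in diameter, 18 mm high; origin under its centre
- bung: black rubber bung standing in the tray, 32 mm across, 30 mm high; origin under its centre
- case: grey open storage case, fixed, 173 x 238 x 80 mm high, 4 mm walls and floor, under the tray. Two lanes along x, 100 mm apart, each with two black ribs (12 mm wide, 31 mm high, 35 mm to either side of the cradle point along x), notched 50 mm wide, flat bottom at 15 mm; between the ribs fingers can go down to the floor. 40 mm free from cylinder to side wall. Origin under its centre, z up
- cradle_left (a point): where a cylinder's origin rests in the cradle on the case's +y side: 12 mm behind the case's centre (-x), 50 mm to +y, 40 mm above the bench
- cradle_right (a point): the same for the cradle on the case's -y side
- cylinder_a: one of two look-alike gas cylinders, one in each cradle of the case, lying level: one full, one spent, told apart only by weight. Metal body 50 mm in diameter, brass valve 26 mm across, 143 mm overall. Origin on the axis at the centre of mass (within 5 mm): grip here, across the diameter. x: along the axis to the valve, as the case's x; base at x = -58, body's end +44, valve's end +85 mm
- cylinder_b: the other cylinder, built exactly as cylinder_a. Which of the two is the heavier is not told, and which lies in which cradle varies. Each weighs 0.33 to 0.56 kg (3.3 to 5.5 N); the full one is at least 0.09 kg heavier. In a cradle a cylinder can only roll about its own axis
- label_a (a point): middle of cylinder_a's barred white band, on the axis at x = -36 mm; the band runs all round the body from x = -54 to -18 mm, so fingers 20 mm wide at the origin leave it free
- label_b (a point): the same for cylinder_b
- mat: white bench mat, fixed, 220 x 280 x 2 mm (x, y, z), empty; origin under its centre, z up. The tray fits on it with the tray's x and y along the mat's
- scanner: black presentation bar-code scanner, fixed: round foot of 50 mm radius, head 64 x 84 mm whose top is 172 mm above the bench; its window faces its own -x, towards the robot, the side marked by a green light strip on the front edge of its top. Origin under the foot's centre
- scan_window (a point): middle of the scanner's dark red 60 x 60 mm window, 35 mm in front of the scanner's centre, 116 mm above the bench; axes as the scanner's: -x points straight out of the window, y to the side, z up
- wine_red: dark red wine bottle, 82 mm in diameter, 295 mm tall, standing; bystander; origin under its centre
- wine_rose: rose wine bottle of the same size; bystander
- reagent: white reagent bottle with red cap, 38 mm in diameter, 75 mm tall; bystander; origin under its centre
- beaker: glass beaker, 60 mm across, 75 mm tall; bystander; origin under its centre
- blue_cap: blue screw cap, 38 mm across, 14 mm high, lying on the bench; bystander; origin under its centre
Mind the look-alikes: they are no part of the job. There is more than one size of the scanner; the job needs the largest. There is more than one size of the bung; the one meant has the size given above.

How it is judged:
On the way, in this order (a step that is already met when the one before it is completed fails the run):
1. the tray stands on the mat, let go (horizontal distance between tray and mat below 0.08 m and z of tray in the frame of mat below 0.012 m and angle between tray's own z axis and vertical below 0.1 rad and contact force between tray and the arm below 0.1 N and contact force between tray and the fingers below 0.1 N and x of tape in the frame of tray between -0.08 and 0.08 m and y of tape in the frame of tray between -0.112 and 0.112 m and z of tape in the frame of tray between -0.01 and 0.06 m and x of bung in the frame of tray between -0.08 and 0.08 m and y of bung in the frame of tray between -0.112 and 0.112 m and z of bung in the frame of tray between -0.01 and 0.06 m), for 0.2 s.
2. the lighter cylinder is lifted clear in the fingers, while the heavier one (over 4.25 N) lies in the case (((z of cylinder_a in the frame of case above 0.06 m and contact force between cylinder_a and the fingers above 0.5 N and contact force between cylinder_a and case below 0.1 N and contact force between cylinder_b and case above 4.25 N) or (z of cylinder_b in the frame of case above 0.06 m and contact force between cylinder_b and the fingers above 0.5 N and contact force between cylinder_b and case below 0.1 N and contact force between cylinder_a and case above 4.25 N))), for 0.3 s.
3. the lighter cylinder (under 4.25 N) lies back in a cradle and the heavier one is lifted clear in the fingers (((z of cylinder_a in the frame of case above 0.06 m and contact force between cylinder_a and the fingers above 0.5 N and contact force between cylinder_a and case below 0.1 N and (distance between cylinder_b and cradle_left below 0.02 m or distance between cylinder_b and cradle_right below 0.02 m) and contact force between cylinder_b and the fingers below 0.1 N and contact force between cylinder_b and case below 4.25 N) or (z of cylinder_b in the frame of case above 0.06 m and contact force between cylinder_b and the fingers above 0.5 N and contact force between cylinder_b and case below 0.1 N and (distance between cylinder_a and cradle_left below 0.02 m or distance between cylinder_a and cradle_right below 0.02 m) and contact force between cylinder_a and the fingers below 0.1 N and contact force between cylinder_a and case below 4.25 N))), for 0.3 s.
At the end, for the whole second after the job is handed in: Heavier cylinder held still, only fingers touching it, grip at x > -15 mm (band free); band 50-160 mm before the window, within 35 mm sideways and 40 mm in height of its middle, axis 60+ deg off the view line; lighter one within 20 mm of a cradle; tray level on the mat (80 mm), let go, load inside (all of step 1 and linear speed of tray below 0.02 m/s and (((x of label_a in the frame of scan_window between -0.16 and -0.05 m and y of label_a in the frame of scan_window between -0.035 and 0.035 m and z of label_a in the frame of scan_window between -0.04 and 0.045 m) and angle between the x axis of cylinder_a and the x axis of scanner, either way round above 1.05 rad and contact force between cylinder_a and the fingers above 1 N and linear speed of each of cylinder_a, cylinder_b below 0.03 m/s and x of the grasp point in the frame of cylinder_a above -0.015 m and contact force between cylinder_a and case below 0.1 N and contact force between cylinder_a and scanner below 0.1 N and contact force between cylinder_a and tray below 0.1 N and contact force between cylinder_a and mat below 0.1 N and contact force between cylinder_a and cylinder_b below 0.1 N and (distance between cylinder_b and cradle_left below 0.02 m or distance between cylinder_b and cradle_right below 0.02 m) and contact force between cylinder_b and the fingers below 0.1 N and contact force between cylinder_b and case below 4.25 N) or ((x of label_b in the frame of scan_window between -0.16 and -0.05 m and y of label_b in the frame of scan_window between -0.035 and 0.035 m and z of label_b in the frame of scan_window between -0.04 and 0.045 m) and angle between the x axis of cylinder_b and the x axis of scanner, either way round above 1.05 rad and contact force between cylinder_b and the fingers above 1 N and linear speed of each of cylinder_b, cylinder_a below 0.03 m/s and x of the grasp point in the frame of cylinder_b above -0.015 m and contact force between cylinder_b and case below 0.1 N and contact force between cylinder_b and scanner below 0.1 N and contact force between cylinder_b and tray below 0.1 N and contact force between cylinder_b and mat below 0.1 N and contact force between cylinder_b and cylinder_a below 0.1 N and (distance between cylinder_a and cradle_left below 0.02 m or distance between cylinder_a and cradle_right below 0.02 m) and contact force between cylinder_a and the fingers below 0.1 N and contact force between cylinder_a and case below 4.25 N))); the arm keeps its last pose, push and grip.
It fails at once if a cylinder or the tray is dropped (falls free faster than 0.5 m/s) ((linear speed of cylinder_a above 0.5 m/s and contact force between cylinder_a and the fingers below 0.05 N) or (linear speed of cylinder_b above 0.5 m/s and contact force between cylinder_b and the fingers below 0.05 N) or (linear speed of tray above 0.5 m/s and contact force between tray and the fingers below 0.05 N)).
It fails at once if the scanner is knocked (more than 10 N) (contact force between scanner and anything else above 10 N).
It fails at once if a bystander is shifted more than 30 mm or knocked over (distance of any of wine_red, wine_rose, reagent, beaker, blue_cap from where it was at the start of the episode above 0.03 m or angle between any of wine_red, wine_rose, reagent, beaker, blue_cap's own z axis and vertical above 0.5 rad).
It also fails if it takes over 72 s, if anything falls off the work surface, if the arm or the gripper's body presses on something with over 40 N, if the wrist force passes 120 N, or if a joint passes its speed limit or range.

ROBOT

A 6-joint arm with a two-finger parallel gripper is mounted at the origin on the work surface. World frame = base frame: x ahead of the robot, y to its left, z up, the work surface at z = 0. Lengths are in m, angles in rad, forces in N, time in s.
With the tool pointing down it reaches from about 0.425 to 0.95 m from the base axis. Payload 3.5 kg.
Tool frame: the origin (TCP) lies at the very end of the fingers, on their centre line; the grasp point (between the pads) lies 19 mm behind it; z points along the fingers, y is the line along which they close (so a half turn about z gives the same grasp; the last joint's range is limited). The gripper opens to 85 mm and grips with 20 to 120 N. Pads are 22 mm wide; open, the fingers measure 114 mm over their backs; the gripper's body (76 mm by 85 mm) begins 54 mm behind the grasp point. The pads swing forward as they close: fully open they stand 13 mm farther back than shut.
Start: joints at [1.023, 0.286, 1.577, -0, 1.279, -0.15], TCP at [0.261, 0.622, 0.201] pointing down, gripper open.
Joint ranges: [-2.77, 2.77], [-0.9, 2.22], [0.21, 2.48], [-1.53, 4.67], [0.24, 2.81], [-2.84, 2.84]. Speed limits (rad/s): [2.79, 2.79, 3.14, 3.14, 3.14, 3.14].

INTERFACE

Orientations are given as a unit quaternion [x, y, z, w].
In Python, from plant import ctrl gives the robot as it stands.
- The arm moves only by the tool carry_out, never from a script. Its argument "deltas" is one flat list of numbers, 6 for each row, row after row: the shift along the tool's x, y, z in m, then the turn, a rotation vector about the tool's x, y, z in rad. A call has 1 to 5 rows; each row is the pose to reach, as a shift and turn from the pose commanded when the call began, along the tool's axes at that moment; what a row does not reach only later rows make up. A row lasts 1/8 s, in which the tool goes at most 62.5 mm and 10.7 degrees, less where a joint would pass 70% of its speed; a pose out of reach is approached as far as the arm can. A call with a gripper value outside its range is refused whole. "grip" is the opening in per cent of the stroke, from 0 (shut) to 100 (fully open), set as the call begins (left out, the last holds). The fingers move at their own pace and stop on an object; "grip_force" is the grip in N (left out, the last holds). Time passes only in rows, so rows that repeat a pose let the fingers close. It gives the time, the measured TCP pose, the force, the opening and the grip force at its end, in the units of the state.
- ctrl.get_state(): the state, without advancing time (a new reading comes with each control period).
- ctrl.read_camera(name): name is "scene" or "top"; returns (picture, depth): 384x512x3 uint8, red, green, blue; 384x512 float32, m along the optical axis (not along the pixel's ray), 0 where there is no reading.
- ctrl.camera_model(name): a dict with "intrinsics" (3x3 intrinsics, pixels), "k1" (the pictures are not rectified: a ray, as slopes to the right and down, at radius r is drawn at 1 + k1 r^2 times it, then the intrinsics apply), "extrinsics" (4x4, takes a point from world to camera coordinates). Camera axes: x right, y down, z forward; pixel columns grow to the right and rows downward; lengths in m; the calibration is good to about 2 mm. A picture is of the moment at which its call begins. camera_model takes no time and is no camera call.
- ctrl.sign_off(): hands the job in; it is judged then, once.
Trained networks look in the newest picture that a camera, given by its name, has taken for a name from the list of things; names that differ only in an ending like _2 or _b are one class to them, and where a whole thing is asked for, a point or a joint stands for the part that bears it (a point fixed in the world has none). Each returns a list of dicts, best first, with "score" (0 to 1); they miss things now and then, are a little off and sometimes report something else, mostly with a low value. They report only what shows in the picture. A call takes as long as a camera call. They do not tell look-alikes from the thing itself.
- ctrl.find_in(camera, query): "uv" ([column, row] in pixels, amid what is visible of it).
The state is a dict: "time": time; "qpos": joint angles; "dq": joint speeds; "joint_efforts": joint torques, N m; "eef_pos": TCP position; "tcp_rot": TCP orientation; "contact_force": force on the tool from outside, world axes, zero at the start; "wrist_torque": the same for the moment, N m; "opening": opening from 0.0 (shut) to 1.0 (fully open); "finger_force": force on a finger pad.
Only numpy, scipy, OpenCV 4.12 (cv2) and the standard library are available. Lean on these libraries where they do the work, as an engineer would, in place of code of your own. Each camera call takes 0.05 s, during which the arm holds its last target. There are 200 camera calls.

## Working session

There is one attempt and no reset: what is moved stays moved. The work goes in short steps, Python scripts to look and compute and a tool call to move; the robot and the scene stay as the last step left them, time stands still between calls to the robot, and variables do not carry over. Pictures are saved under pics/ and viewed, at most 10 in all, crops included, and the job is handed in when it is done.

Besides the shell and the picture viewer there is one more tool, called after ">>>" as a command line: name --argument value ..., lists and objects as JSON in quotes. carry_out: Moves the arm, as the interface text tells. Its arguments: {"type":"object","properties":{"deltas":{"type":"array"},"grip":{"type":"number"},"grip_force":{"type":"number"}},"required":["deltas"]}

```bash
ls; mkdir -p pics
cat > h.py <<'E'
import numpy as np, cv2
from plant import ctrl
from scipy.spatial.transform import Rotation as R
def cloud(name,depth):
    m=ctrl.camera_model(name);K=np.array(m["intrinsics"]);E=np.array(m["extrinsics"]);k=m["k1"]
    v,u=np.mgrid[:384,:512].astype(float)
    p=cv2.undistortPoints(np.stack([u.ravel(),v.ravel()],1)[:,None],K,np.array([k,0,0,0,0.])).reshape(384,512,2)
    P=np.dstack([p[...,0]*depth,p[...,1]*depth,depth])
    return (P-E[:3,3])@E[:3,:3]
def look(name,fn=None):
    im,d=ctrl.read_camera(name)
    if fn: cv2.imwrite('pics/'+fn,im[...,::-1])
    return im,d,cloud(name,d)
def st():
    s=ctrl.get_state()
    print({k:np.round(s[k],3).tolist() for k in ("time","qpos","eef_pos","tcp_rot","contact_force","opening","finger_force")})
    return s
E
python3 - <<'E'
from h import *
st()
im={}
for n in("scene","top"):
    i,d,P=look(n,n+'0.png');np.save(n+'P.npy',P)
    E=np.array(ctrl.camera_model(n)["extrinsics"]);print(n,(-E[:3,:3].T@E[:3,3]).round(2),E[:3,:3].round(2).tolist())
    for q in("tray","tray_bar","tape","bung","case","cylinder_a","mat","scanner","scan_window","wine_red","wine_rose","reagent","beaker","blue_cap"):
        r=ctrl.find_in(n,q)
        for x in r[:3]:
            u,v=np.round(x["uv"]).astype(int);print(n,q,round(x["score"],2),(u,v),P[v,u].round(3))
E
```

```text
pics
{'time': 0.0, 'qpos': [1.023, 0.287, 1.578, -0.0, 1.279, -0.15], 'eef_pos': [0.261, 0.622, 0.2], 'tcp_rot': [0.198, 0.98, -0.001, -0.0], 'contact_force': [0.515, -0.354, -0.159], 'opening': 0.999, 'finger_force': 0.0}
scene [1.13 0.33 1.02] [[-0.48, 0.88, 0.01], [0.7, 0.39, -0.6], [-0.53, -0.28, -0.8]]
scene tray 0.63 (np.int64(183), np.int64(147)) [ 0.462 -0.234  0.071]
scene tray_bar 0.92 (np.int64(182), np.int64(146)) [ 0.461 -0.238  0.072]
scene tray_bar 0.22 (np.int64(184), np.int64(179)) [ 0.556 -0.167  0.075]
scene tape 0.66 (np.int64(168), np.int64(155)) [ 0.51  -0.25   0.077]
scene bung 0.71 (np.int64(233), np.int64(126)) [ 0.301 -0.169  0.042]
scene bung 0.63 (np.int64(159), np.int64(211)) [ 0.654 -0.183  0.043]
scene bung 0.37 (np.int64(171), np.int64(137)) [ 0.466 -0.268  0.097]
scene case 0.69 (np.int64(187), np.int64(178)) [ 0.554 -0.159  0.082]
scene cylinder_a 0.55 (np.int64(190), np.int64(180)) [ 0.554 -0.15   0.078]
scene mat 0.57 (np.int64(334), np.int64(238)) [0.487 0.235 0.003]
scene scanner 0.91 (np.int64(120), np.int64(252)) [ 0.82  -0.162  0.105]
scene sc
[... 1421 characters left out ...]
 0.49 (np.int64(326), np.int64(194)) [ 0.548 -0.17   0.08 ]
top scanner 0.97 (np.int64(282), np.int64(108)) [ 0.749 -0.047  0.167]
top scanner 0.9 (np.int64(230), np.int64(113)) [0.746 0.082 0.112]
top scanner 0.87 (np.int64(331), np.int64(103)) [ 0.779 -0.175  0.113]
top scan_window 0.74 (np.int64(227), np.int64(112)) [0.748 0.09  0.114]
top scan_window 0.71 (np.int64(282), np.int64(108)) [ 0.749 -0.047  0.167]
top scan_window 0.63 (np.int64(332), np.int64(101)) [ 0.784 -0.177  0.115]
top wine_red 0.92 (np.int64(128), np.int64(131)) [0.682 0.32  0.187]
top wine_rose 0.92 (np.int64(406), np.int64(134)) [ 0.689 -0.339  0.2  ]
top reagent 0.46 (np.int64(256), np.int64(243)) [0.416 0.008 0.072]
```

View pics/top0.png

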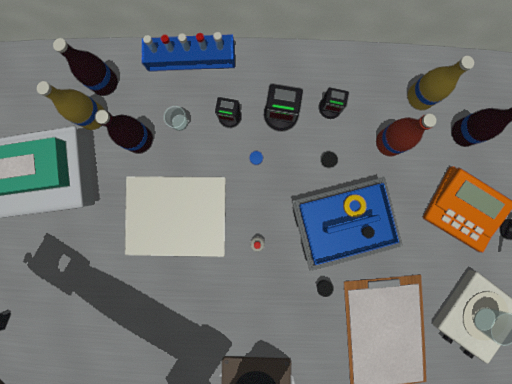

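View pics/scene0.png

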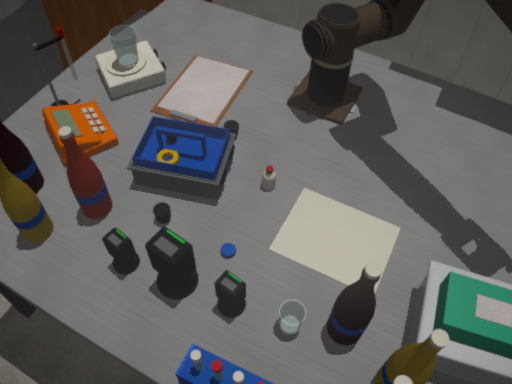

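Top: tray and case at about (347,222), turned by roughly 15°; mat at (175,217); the largest scanner at (283,107), between two small ones. The scene view agrees: bar at (183,147), scanner at (172,262).

Run:
```python
from h import *
P=np.load('topP.npy');im=cv2.imread('pics/top0.png').astype(int)
def box(m,t):
    p=P[m][:,:2].astype(np.float32);r=cv2.minAreaRect(p);print(t,len(p),'mean',p.mean(0).round(4),'rect',np.round(r[0],4),np.round(r[1],4),round(r[2],1),'z',np.median(P[m][:,2]).round(4));return p
x,y,z=np.moveaxis(P,2,0)
b=(abs(x-.48)<.1)&(abs(y+.2)<.12)&(z>.138)&(z<.165);box(b,'bar')
B,G,Rr=im[...,0],im[...,1],im[...,2]
c=(abs(x-.48)<.17)&(abs(y+.2)<.2)&(z>.07)&(z<.087)&(abs(B-Rr)<25);box(c,'rim')
t=(abs(x-.48)<.17)&(abs(y+.2)<.2)&(z>.095)&(z<.115)&(B-Rr>60);box(t,'traytop')
m=(im.min(2)>175)&(abs(z)<.02)&(abs(x-.47)<.2)&(abs(y-.23)<.2);box(m,'mat')
s=(abs(x-.77)<.1)&(abs(y+.05)<.07)&(z>.155)&(z<.19);box(s,'scanner head top')
g=s&(G-Rr>50)&(G-B>30);box(g,'green')
for d,u,v in [('rose',406,134),('red',128,131),('beaker',177,118),('reagent',257,244),('bluecap',256,158),('bungfl',329,159),('bung2',324,287),('scA',228,111),('scB',334,101)]:
    print(d,P[v,u].round(3))
# heights map near path
for nm,c0 in [('rose',(.66,-.28)),('small1',(.74,.09)),('small2',(.77,-.17))]:
    q=(np.hypot(x-c0[0],y-c0[1])<.09)&(z>.05);print(nm,P[q].min(0).round(3),P[q].max(0).round(3))
S=np.load('sceneP.npy');s=(abs(S[...,0]-.77)<.1)&(abs(S[...,1]+.05)<.07)&(S[...,2]>.16)&(S[...,2]<.19)
p=S[s][:,:2].astype(np.float32);print('scene head',cv2.minAreaRect(p),np.median(S[s][:,2]))
```

```text
bar 335 mean [ 0.4742 -0.2252] rect [ 0.474  -0.2263] [0.0145 0.1332] 15.7 z 0.1512
rim 1203 mean [ 0.4725 -0.2067] rect [ 0.4743 -0.2278] [0.1886 0.2552] 16.0 z 0.079
traytop 418 mean [ 0.4656 -0.2308] rect [ 0.4738 -0.2276] [0.1581 0.2239] 16.0 z 0.1073
mat 5734 mean [0.4688 0.2097] rect [0.4788 0.237 ] [0.2181 0.2787] 1.2 z 0.0025
scanner head top 935 mean [ 0.771  -0.0512] rect [ 0.773  -0.0516] [0.0821 0.068 ] 81.7 z 0.1705
green 65 mean [ 0.7504 -0.0483] rect [ 0.7473 -0.0477] [0.0513 0.0145] 82.2 z 0.1721
rose [ 0.689 -0.339  0.2  ]
red [0.682 0.32  0.187]
beaker [0.754 0.239 0.007]
reagent [0.414 0.005 0.078]
bluecap [0.645 0.014 0.016]
bungfl [ 0.644 -0.183  0.041]
bung2 [ 0.302 -0.176  0.046]
scA [0.75  0.087 0.117]
scB [ 0.784 -0.182  0.114]
rose [ 0.572 -0.369  0.051] [ 0.733 -0.248  0.299]
small1 [0.737 0.061 0.05 ] [0.788 0.122 0.121]
small2 [ 0.738 -0.218  0.05 ] [ 0.819 -0.08   0.175]
scene head ((0.7776747941970825, -0.04754578322172165), (0.08396755158901215, 0.06655992567539215), 82.35433197021484) 0.17058673075417813
```

```bash
cat > plan.py <<'E'
from h import *
def plan(wps,pose=None):
    """wps: (x,y,z,yaw of tool y in deg, rows<=5); prints one call per waypoint, chained on rounded commands"""
    s=ctrl.get_state()
    p,r=(np.array(s["eef_pos"]),R.from_quat(s["tcp_rot"])) if pose is None else pose
    for x,y,z,a,n in wps:
        a=np.deg2rad(a);c,q=np.cos(a),np.sin(a)
        T=R.from_matrix(np.array([[-q,c,0],[c,q,0],[0,0,-1]]).T if 0 else np.column_stack([[-q,c,0],[c,q,0],[0,0,-1]]))
        if (r.inv()*T).magnitude()>np.pi/2: T=T*R.from_rotvec([0,0,np.pi])
        d=r.inv().apply(np.array([x,y,z])-p);w=(r.inv()*T).as_rotvec()
        d,w=d.round(3),w.round(2 if abs(w).max()>.05 else 3)
        rows=[np.r_[(d*k/n).round(3),(w*k/n).round(3)] for k in range(1,n+1)]
        print((x,y,z),np.concatenate(rows).round(3).tolist())
        p=p+r.apply(d);r=r*R.from_rotvec(w)
E
python3 - <<'E'
from plan import *
plan([(.40,.42,.22,55,5),(.50,.16,.23,40,5),(.51,-.08,.23,25,5),(.474,-.227,.20,15.9,5),(.474,-.227,.124,15.9,4)])
E
```

```text
(0.4, 0.42, 0.22) [-0.041, -0.027, -0.004, -0.0, -0.0, 0.042, -0.082, -0.053, -0.008, -0.0, -0.0, 0.084, -0.124, -0.08, -0.011, -0.0, -0.0, 0.126, -0.165, -0.106, -0.015, -0.0, -0.0, 0.168, -0.206, -0.133, -0.019, -0.0, -0.0, 0.21]
(0.5, 0.16, 0.23) [-0.046, -0.031, -0.002, -0.0, -0.0, 0.052, -0.092, -0.062, -0.004, -0.0, -0.0, 0.104, -0.139, -0.094, -0.006, -0.0, -0.0, 0.156, -0.185, -0.125, -0.008, -0.0, -0.0, 0.208, -0.231, -0.156, -0.01, -0.0, -0.0, 0.26]
(0.51, -0.08, 0.23) [-0.038, -0.03, 0.0, -0.0, -0.0, 0.054, -0.076, -0.059, 0.0, -0.0, -0.0, 0.108, -0.113, -0.089, 0.0, -0.0, -0.0, 0.162, -0.151, -0.118, 0.0, -0.0, -0.0, 0.216, -0.189, -0.148, 0.0, -0.0, -0.0, 0.27]
(0.474, -0.227, 0.2) [-0.024, -0.019, 0.006, -0.0, -0.0, 0.032, -0.048, -0.038, 0.012, -0.0, -0.0, 0.064, -0.071, -0.056, 0.018, -0.0, -0.0, 0.096, -0.095, -0.075, 0.024, -0.0, -0.0, 0.128, -0.119, -0.094, 0.03, -0.0, -0.0, 0.16]
(0.474, -0.227, 0.124) [0.0, -0.0, 0.019, -0.0, -0.0, -0.001, 0.0, -0.0, 0.038, -0.0, -0.0, -0.002, 0.0, -0.0, 0.057, -0.0, -0.0, -0.004, 0.0, -0.0, 0.076, -0.0, -0.0, -0.005]
```

>>> carry_out --deltas '[-0.041, -0.027, -0.004, 0, 0, 0.042, -0.082, -0.053, -0.008, 0, 0, 0.084, -0.124, -0.08, -0.011, 0, 0, 0.126, -0.165, -0.106, -0.015, 0, 0, 0.168, -0.206, -0.133, -0.019, 0, 0, 0.21]' --grip 100 --grip_force 80

```text
time: 2.12
eef_pos: [0.4006, 0.4186, 0.2206]
tcp_rot: [0.3, 0.954, 0.0, 0.0]
contact_force: [0.5, 0.5, 0.2]
opening: 1.001
finger_force: 0.0
```

>>> carry_out --deltas '[-0.046, -0.031, -0.002, 0, 0, 0.052, -0.092, -0.062, -0.004, 0, 0, 0.104, -0.139, -0.094, -0.006, 0, 0, 0.156, -0.185, -0.125, -0.008, 0, 0, 0.208, -0.231, -0.156, -0.01, 0, 0, 0.26]'

```text
time: 2.75
eef_pos: [0.5008, 0.1582, 0.2306]
tcp_rot: [0.421, 0.907, 0.0, 0.0]
contact_force: [0.6, -0.2, -0.1]
opening: 1.001
finger_force: 0.0
```

>>> carry_out --deltas '[-0.038, -0.03, 0, 0, 0, 0.054, -0.076, -0.059, 0, 0, 0, 0.108, -0.113, -0.089, 0, 0, 0, 0.162, -0.151, -0.118, 0, 0, 0, 0.216, -0.189, -0.148, 0, 0, 0, 0.27]'

```text
time: 3.38
eef_pos: [0.5096, -0.0815, 0.2306]
tcp_rot: [0.539, 0.842, 0.0, 0.0]
contact_force: [0.7, -0.6, 0.5]
opening: 1.0
finger_force: 0.0
```

>>> carry_out --deltas '[-0.024, -0.019, 0.006, 0, 0, 0.032, -0.048, -0.038, 0.012, 0, 0, 0.064, -0.071, -0.056, 0.018, 0, 0, 0.096, -0.095, -0.075, 0.024, 0, 0, 0.128, -0.119, -0.094, 0.03, 0, 0, 0.16]'

```text
time: 4.0
eef_pos: [0.474, -0.2284, 0.2002]
tcp_rot: [0.605, 0.796, 0.0, 0.0]
contact_force: [-0.0, -0.2, 0.1]
opening: 0.999
finger_force: 0.0
```

>>> carry_out --deltas '[0, 0, 0.03, 0, 0, -0.003, 0, 0, 0.055, 0, 0, -0.005, 0, 0, 0.07, 0, 0, -0.005, 0, 0, 0.076, 0, 0, -0.005, 0, 0, 0.076, 0, 0, -0.005]'

```text
time: 4.62
eef_pos: [0.4745, -0.2275, 0.1245]
tcp_rot: [0.602, 0.798, -0.0, 0.0]
contact_force: [0.0, 0.3, -0.8]
opening: 0.999
finger_force: 0.0
```

>>> carry_out --deltas '[0, 0, 0, 0, 0, 0, 0, 0, 0, 0, 0, 0, 0, 0, 0, 0, 0, 0, 0, 0, 0, 0, 0, 0, 0, 0, 0, 0, 0, 0]' --grip 0 --grip_force 90

```text
time: 5.25
eef_pos: [0.4743, -0.2274, 0.1243]
tcp_rot: [0.602, 0.798, 0.0, 0.0]
contact_force: [-0.3, 0.5, -0.1]
opening: -0.001
finger_force: 0.0
```

Run:
```python
from plan import *
st()
```

```text
{'time': 5.25, 'qpos': [-0.64, 0.036, 2.008, 0.0, 1.097, -0.918], 'eef_pos': [0.474, -0.227, 0.124], 'tcp_rot': [0.602, 0.798, 0.0, 0.0], 'contact_force': [-0.264, 0.477, -0.089], 'opening': -0.001, 'finger_force': 0.0}
```

Run:
```python
from plan import *
i,d,P=look('scene')
a=cv2.resize(i[90:220,110:280],None,fx=3,fy=3);i2,d,P=look('top');b=cv2.resize(i2[150:290,260:430],None,fx=1.7,fy=1.7)
c=np.zeros((a.shape[0],800,3),np.uint8);c[:,:510]=a;c[:238,511:800]=b[:, :289]
cv2.imwrite('pics/c1.png',c[...,::-1])
```

```text
(no output)
```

View pics/c1.png

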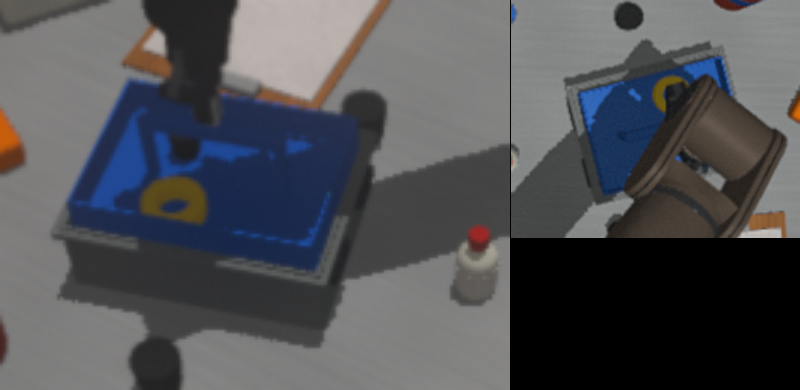

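Run:
```python
from plan import *
s=ctrl.get_state()
for n in('scene','top'):
    m=ctrl.camera_model(n);E=np.array(m["extrinsics"]);K=np.array(m["intrinsics"])
    for p in([0,0,0],[0,0,.2],s["eef_pos"],np.array(s["eef_pos"])+[0,0,.15]):
        uv,_=cv2.projectPoints(np.array([p],float),cv2.Rodrigues(E[:3,:3])[0],E[:3,3],K,np.array([m["k1"],0,0,0,0.]));print(n,np.round(p,3),uv.ravel().round(0))
i,d,P=look('scene');x,y,z=np.moveaxis(P,2,0)
for lo in(.10,.12,.14,.16,.18,.2,.22,.25):
    q=(abs(x-.44)<.16)&(abs(y+.25)<.18)&(z>lo)&(z<lo+.02)&(i.max(2)<60)
    if q.sum(): print(lo,q.sum(),np.median(P[q],0).round(3),P[q].min(0).round(3),P[q].max(0).round(3))
```

```text
scene [0 0 0] [324.  96.]
scene [0.  0.  0.2] [333.  45.]
scene [ 0.474 -0.227  0.124] [180. 137.]
scene [ 0.474 -0.227  0.274] [174.  94.]
top [0 0 0] [255. 389.]
top [0.  0.  0.2] [254. 423.]
top [ 0.474 -0.227  0.124] [351. 223.]
top [ 0.474 -0.227  0.274] [366. 225.]
0.1 18 [ 0.469 -0.267  0.103] [ 0.461 -0.279  0.1  ] [ 0.561 -0.197  0.111]
0.14 2 [ 0.482 -0.224  0.157] [ 0.48  -0.225  0.156] [ 0.483 -0.224  0.158]
0.16 29 [ 0.487 -0.22   0.171] [ 0.479 -0.23   0.16 ] [ 0.49  -0.216  0.18 ]
0.18 22 [ 0.481 -0.218  0.186] [ 0.461 -0.227  0.181] [ 0.49  -0.213  0.2  ]
0.2 52 [ 0.486 -0.215  0.209] [ 0.45  -0.233  0.2  ] [ 0.518 -0.206  0.22 ]
0.22 71 [ 0.488 -0.21   0.231] [ 0.439 -0.224  0.22 ] [ 0.527 -0.2    0.24 ]
0.25 135 [ 0.508 -0.208  0.259] [ 0.456 -0.222  0.25 ] [ 0.532 -0.197  0.27 ]
```

Run:
```python
from plan import *
i,d,P=look('scene','s2.png')
b=P[80:110:6,290:360:10];print(b.round(2).tolist())
```

```text
[[[-0.02, -0.13, 0.0], [-0.03, -0.1, 0.0], [0.04, -0.04, 0.08], [0.07, -0.0, 0.11], [0.06, 0.03, 0.12], [0.04, 0.05, 0.12], [0.15, 0.11, 0.22]], [[0.01, -0.12, 0.0], [0.01, -0.09, 0.01], [0.05, -0.04, 0.06], [0.07, 0.0, 0.09], [0.05, 0.03, 0.1], [0.03, 0.05, 0.09], [-0.08, 0.06, 0.01]], [[0.04, -0.11, -0.0], [0.03, -0.07, 0.01], [0.05, -0.03, 0.04], [0.06, 0.0, 0.06], [0.05, 0.03, 0.07], [0.03, 0.06, 0.06], [-0.05, 0.07, 0.01]], [[0.08, -0.09, 0.01], [0.06, -0.06, 0.01], [0.06, -0.03, 0.02], [0.06, 0.01, 0.04], [0.06, 0.04, 0.05], [0.02, 0.06, 0.04], [-0.02, 0.08, 0.02]], [[0.1, -0.08, 0.01], [0.09, -0.05, 0.01], [0.07, -0.02, 0.01], [0.06, 0.01, 0.02], [0.05, 0.04, 0.02], [0.02, 0.06, 0.01], [0.0, 0.09, 0.01]]]
```

View pics/s2.png

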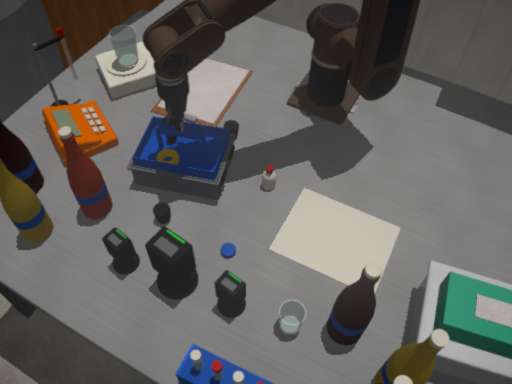

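Run:
```python
from plan import *
i,d,P=look('scene');i=i.astype(int);x,y,z=np.moveaxis(P,2,0)
o=np.load('sceneP.npy')
blue=(i[...,2]-i[...,0]>40)&(abs(x-.474)<.12)&(abs(y+.227)<.14)
for nm,Q,m in(('now',P,blue),('before',o,(abs(o[...,0]-.474)<.1)&(abs(o[...,1]+.227)<.12))):
    q=m&(Q[...,2]>.125)&(Q[...,2]<.165);p=Q[q]
    print(nm,q.sum(),p.min(0).round(3),p.max(0).round(3),cv2.minAreaRect(p[:,:2].astype(np.float32)))
w=slice(110,150),slice(160,205)
for v in range(112,150,3): print(v,[(f"{x[v,u]:.2f},{y[v,u]:.2f},{z[v,u]:.2f}",int(i[v,u,2]-i[v,u,0])) for u in range(168,192,4)])
c=np.hstack([cv2.resize(im[110:180,130:230],(400,280),interpolation=cv2.INTER_CUBIC) for im in(cv2.imread('pics/scene0.png'),cv2.imread('pics/s2.png'))])
cv2.imwrite('pics/c2.png',np.clip(c.astype(int)*2,0,255))
```

```text
now 344 [ 0.454 -0.292  0.125] [ 0.5   -0.159  0.156] ((0.4773060977458954, -0.22518979012966156), (0.01854170858860016, 0.13473142683506012), 15.312359809875488)
before 381 [ 0.454 -0.29   0.125] [ 0.5   -0.159  0.157] ((0.4768823981285095, -0.22503477334976196), (0.01727154664695263, 0.13398326933383942), 14.840194702148438)
112 [('0.52,-0.22,0.26', -3), ('0.51,-0.21,0.26', 1), ('0.50,-0.21,0.25', -1), ('0.49,-0.21,0.24', 1), ('0.29,-0.35,0.01', -7), ('0.29,-0.34,0.01', -12)]
115 [('0.52,-0.21,0.25', -1), ('0.51,-0.21,0.25', 0), ('0.49,-0.22,0.22', 0), ('0.48,-0.21,0.22', 1), ('0.31,-0.34,0.02', -1), ('0.31,-0.33,0.02', -3)]
118 [('0.53,-0.21,0.25', 1), ('0.52,-0.20,0.25', 1), ('0.49,-0.22,0.21', 1), ('0.48,-0.21,0.21', 1), ('0.32,-0.33,0.01', -2), ('0.32,-0.32,0.02', -2)]
121 [('0.53,-0.21,0.25', 2), ('0.53,-0.20,0.25', 1), ('0.51,-0.20,0.23', 1), ('0.48,-0.21,0.20', 1), ('0.41,-0.26,0.11', 22), ('0.32,-0.32,0.01', -22)]
124 [('0.42,-0.31,0.09', 26), ('0.51,-0.22,0.21', 13), ('0.51,-0.21,0.21', 1), ('0.48,-0.22,0.18', 2), ('0.41,-0.26,0.10', 32), ('0.40,-0.25,0.10', 41)]
127 [('0.
[... 646 characters left out ...]
7,0.09', 3), ('0.45,-0.26,0.08', 46), ('0.44,-0.26,0.07', 119), ('0.44,-0.25,0.08', 118), ('0.43,-0.24,0.07', 112)]
142 [('0.47,-0.28,0.07', 35), ('0.46,-0.27,0.07', 8), ('0.45,-0.26,0.07', 88), ('0.45,-0.25,0.07', 73), ('0.44,-0.24,0.07', 114), ('0.44,-0.23,0.07', 89)]
145 [('0.48,-0.27,0.07', 104), ('0.47,-0.27,0.07', 105), ('0.47,-0.25,0.07', 92), ('0.46,-0.24,0.07', 50), ('0.45,-0.24,0.07', 48), ('0.45,-0.22,0.07', 51)]
148 [('0.48,-0.27,0.07', 26), ('0.48,-0.26,0.07', 41), ('0.48,-0.25,0.07', 49), ('0.47,-0.24,0.07', 49), ('0.46,-0.23,0.07', 50), ('0.46,-0.22,0.07', 51)][ WARN:0@0.810] global loadsave.cpp:1063 imwrite_ Unsupported depth image for selected encoder is fallbacked to CV_8U.
```

View pics/c2.png

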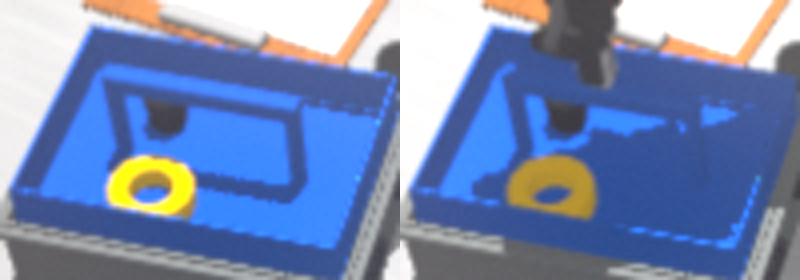

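The right half of the crop shows the shut fingers ending at about (600,85), just above the bar and not around it. I'll open, rise and measure where the fingertips really are.

>>> carry_out --deltas '[0, 0, 0, 0, 0, 0, 0, 0, -0.03, 0, 0, 0, 0, 0, -0.08, 0, 0, 0, 0, 0, -0.12, 0, 0, 0, 0, 0, -0.12, 0, 0, 0]'

```text
time: 6.12
eef_pos: [0.4762, -0.2288, 0.249]
tcp_rot: [0.602, 0.798, 0.0, 0.004]
contact_force: [0.3, -0.6, 0.5]
opening: 0.0
finger_force: 0.0
```

Run:
```python
from plan import *
s=st()
i,d,P=look('scene');x,y,z=np.moveaxis(P,2,0)
c,sn=np.cos(np.deg2rad(15.9)),np.sin(np.deg2rad(15.9));dx,dy=x-s["eef_pos"][0],y-s["eef_pos"][1]
a=dx*c+dy*sn;b=-dx*sn+dy*c
for lo in np.arange(.17,.38,.01):
    q=(abs(a)<.07)&(abs(b)<.06)&(z>lo)&(z<lo+.01)
    if q.sum(): print(lo.round(2),q.sum(),'a',a[q].min().round(3),a[q].max().round(3),'b',b[q].min().round(3),b[q].max().round(3))
cv2.imwrite('pics/c3.png',cv2.convertScaleAbs(cv2.resize(i[40:180,110:260,::-1],None,fx=4,fy=4,interpolation=cv2.INTER_CUBIC),alpha=2.))
```

```text
{'time': 6.125, 'qpos': [-0.64, -0.081, 1.887, -0.0, 1.327, -0.918], 'eef_pos': [0.476, -0.229, 0.249], 'tcp_rot': [0.602, 0.798, 0.0, 0.004], 'contact_force': [0.275, -0.578, 0.517], 'opening': 0.0, 'finger_force': 0.0}
0.27 1 a 0.005 0.005 b 0.008 0.008
0.28 22 a -0.004 0.015 b -0.006 0.013
0.29 36 a -0.007 0.016 b -0.01 0.013
0.3 35 a -0.005 0.016 b -0.006 0.013
0.31 18 a -0.008 0.018 b -0.005 0.015
0.32 34 a -0.028 0.033 b -0.01 0.016
0.33 49 a -0.037 0.041 b -0.011 0.015
0.34 72 a -0.045 0.049 b -0.011 0.019
0.35 68 a -0.049 0.056 b -0.01 0.02
0.36 88 a -0.05 0.064 b -0.012 0.02
0.37 118 a -0.016 0.064 b -0.009 0.023
```

View pics/c3.png

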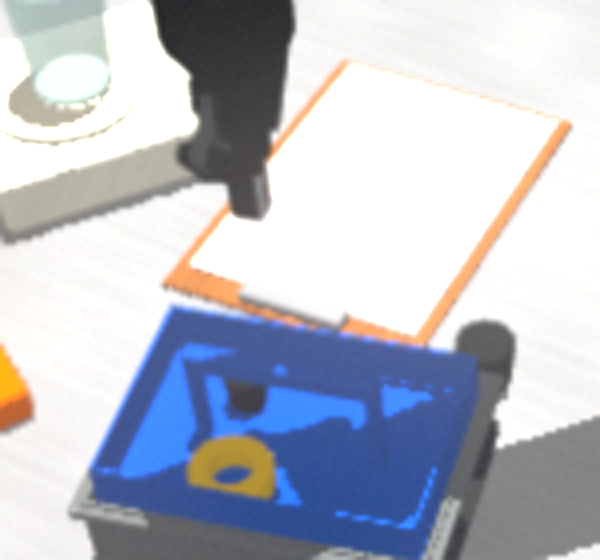

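Shut fingertips show at z ≈ 0.278, against a reported 0.249. The real tip is therefore about 29 mm above the reported TCP, with no sideways error. I'll command 29 mm lower from here on.

>>> carry_out --deltas '[0, 0, 0, 0, 0, 0, 0, 0, 0.04, 0, 0, 0, 0, 0, 0.08, 0, 0, 0, 0, 0, 0.1, 0, 0, 0, 0, 0, 0.1, 0, 0, 0]' --grip 100

```text
time: 6.8
eef_pos: [0.472, -0.2257, 0.1402]
tcp_rot: [0.602, 0.798, -0.0, -0.004]
contact_force: [0.1, 0.4, -0.3]
opening: 1.0
finger_force: 0.0
```

>>> carry_out --deltas '[0, 0, 0.02, 0, 0, 0, 0, 0, 0.04, 0, 0, 0, 0, 0, 0.05, 0, 0, 0, 0, 0, 0.05, 0, 0, 0]'

```text
time: 7.3
eef_pos: [0.474, -0.2273, 0.0939]
tcp_rot: [0.602, 0.798, -0.0, -0.001]
contact_force: [0.3, 0.6, -0.3]
opening: 0.998
finger_force: 0.0
```

>>> carry_out --deltas '[0, 0, 0, 0, 0, 0, 0, 0, 0, 0, 0, 0, 0, 0, 0, 0, 0, 0, 0, 0, 0, 0, 0, 0, 0, 0, 0, 0, 0, 0]' --grip 0

```text
time: 7.92
eef_pos: [0.4746, -0.2276, 0.0948]
tcp_rot: [0.602, 0.798, 0.0, 0.0]
contact_force: [-1.1, 1.4, 3.3]
opening: 0.147
finger_force: 88.5
```

Run:
```python
from plan import *
plan([(.474,-.2275,.167,15.9,5),(.49,-.09,.167,11,5),(.495,.08,.167,6,5),(.479,.237,.167,1.2,5),(.479,.237,.050,1.2,5)])
```

```text
(0.474, -0.2275, 0.167) [0.0, -0.0, -0.014, 0.0, 0.0, 0.0, 0.0, -0.0, -0.029, 0.0, 0.0, 0.0, 0.0, -0.001, -0.043, 0.001, 0.001, 0.0, 0.0, -0.001, -0.058, 0.001, 0.001, 0.0, 0.0, -0.001, -0.072, 0.001, 0.001, 0.0]
(0.49, -0.09, 0.167) [0.026, 0.011, -0.0, -0.0, -0.0, 0.018, 0.051, 0.022, -0.0, -0.0, -0.0, 0.036, 0.077, 0.032, -0.0, -0.0, -0.0, 0.054, 0.102, 0.043, -0.0, -0.0, -0.0, 0.072, 0.128, 0.054, -0.0, -0.0, -0.0, 0.09]
(0.495, 0.08, 0.167) [0.033, 0.007, -0.0, -0.0, -0.0, 0.016, 0.066, 0.014, -0.0, -0.0, -0.0, 0.032, 0.1, 0.022, -0.0, -0.0, -0.0, 0.048, 0.133, 0.029, -0.0, -0.0, -0.0, 0.064, 0.166, 0.036, -0.0, -0.0, -0.0, 0.08]
(0.479, 0.237, 0.167) [0.032, 0.0, -0.0, -0.0, -0.0, 0.018, 0.063, 0.0, -0.0, -0.0, -0.0, 0.036, 0.095, 0.001, -0.0, -0.0, -0.0, 0.054, 0.126, 0.001, -0.0, -0.0, -0.0, 0.072, 0.158, 0.001, -0.0, -0.0, -0.0, 0.09]
(0.479, 0.237, 0.05) [-0.0, 0.0, 0.023, -0.0, -0.0, -0.001, -0.0, 0.0, 0.047, -0.0, -0.0, -0.001, -0.0, 0.0, 0.07, -0.0, -0.0, -0.002, -0.0, 0.0, 0.094, -0.0, -0.0, -0.002, -0.0, 0.0, 0.117, -0.0, -0.0, -0.003]
```

>>> carry_out --deltas '[0, 0, -0.008, 0, 0, 0, 0, 0, -0.026, 0, 0, 0, 0, 0, -0.048, 0, 0, 0, 0, 0, -0.066, 0, 0, 0, 0, 0, -0.072, 0, 0, 0]'

```text
time: 8.55
eef_pos: [0.475, -0.228, 0.1683]
tcp_rot: [0.602, 0.798, -0.0, 0.002]
contact_force: [0.1, 0.3, -3.1]
opening: 0.149
finger_force: 88.0
```

>>> carry_out --deltas '[0.01, 0.004, 0, 0, 0, 0.007, 0.032, 0.013, 0, 0, 0, 0.022, 0.062, 0.026, 0, 0, 0, 0.044, 0.095, 0.04, 0, 0, 0, 0.067, 0.128, 0.054, 0, 0, 0, 0.09]'

```text
time: 9.18
eef_pos: [0.4901, -0.0875, 0.1648]
tcp_rot: [0.638, 0.77, -0.0, -0.001]
contact_force: [0.2, -0.0, -2.6]
opening: 0.146
finger_force: 87.9
```

>>> carry_out --deltas '[0.034, 0.007, 0, 0, 0, 0.016, 0.068, 0.014, 0, 0, 0, 0.032, 0.101, 0.022, 0, 0, 0, 0.048, 0.134, 0.029, 0, 0, 0, 0.064, 0.166, 0.036, 0, 0, 0, 0.08]'

```text
time: 9.8
eef_pos: [0.4941, 0.0821, 0.1649]
tcp_rot: [0.668, 0.744, -0.001, -0.001]
contact_force: [-0.1, 0.1, -3.2]
opening: 0.148
finger_force: 87.9
```

>>> carry_out --deltas '[0.034, 0, 0, 0, 0, 0.02, 0.072, 0, 0, 0, 0, 0.041, 0.11, 0.001, 0, 0, 0, 0.063, 0.142, 0.001, 0, 0, 0, 0.081, 0.158, 0.001, 0, 0, 0, 0.09]'

```text
time: 10.42
eef_pos: [0.4775, 0.2393, 0.1647]
tcp_rot: [0.7, 0.714, -0.001, -0.001]
contact_force: [-0.2, -1.0, -2.5]
opening: 0.148
finger_force: 87.9
```

>>> carry_out --deltas '[0, 0, 0.012, 0, 0, 0, 0, 0, 0.045, 0, 0, 0, 0, 0, 0.08, 0, 0, 0, 0, 0, 0.105, 0, 0, 0, 0, 0, 0.117, 0, 0, 0]'

```text
time: 11.05
eef_pos: [0.4771, 0.2362, 0.0461]
tcp_rot: [0.701, 0.713, -0.002, -0.001]
contact_force: [-0.9, -0.9, -3.8]
opening: 0.146
finger_force: 87.9
```

Run:
```python
from plan import *
s=st()
i,d,P=look('scene','s4.png');x,y,z=np.moveaxis(P,2,0);i=i.astype(int)
t=(abs(x-.48)<.14)&(abs(y-.237)<.16)&(z>.01)&(i[...,2]-i[...,0]>50)&(z<.07)
h=np.histogram(z[t],np.arange(.0,.08,.005));print(h[0].tolist())
print('tray',cv2.minAreaRect(P[t][:,:2].astype(np.float32)),z[t].max())
```

```text
{'time': 11.05, 'qpos': [0.269, 0.164, 2.032, -0.0, 0.951, 0.252], 'eef_pos': [0.477, 0.236, 0.046], 'tcp_rot': [0.701, 0.713, -0.002, -0.001], 'contact_force': [-0.863, -0.865, -3.759], 'opening': 0.146, 'finger_force': 87.947}
[0, 0, 0, 187, 1559, 291, 37, 14, 6, 12, 20, 142, 87, 7, 0]
tray ((0.47999364137649536, 0.23800614476203918), (0.15926878154277802, 0.22248683869838715), 1.0818382501602173) 0.06907301123573308
```

View pics/s4.png

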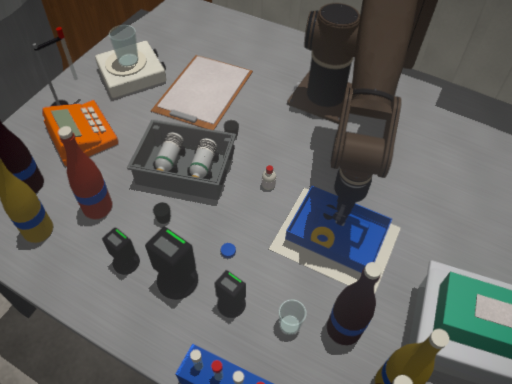

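Tray hovers over the mat at (340,230), its underside about 17 mm up; tape at (322,236) and bung are in it. Two cylinders are visible in the case at (168,152) and (204,158).

>>> carry_out --deltas '[0, 0, 0.004, 0, 0, 0, 0, 0, 0.008, 0, 0, 0, 0, 0, 0.011, 0, 0, 0, 0, 0, 0.013, 0, 0, 0, 0, 0, 0.014, 0, 0, 0]'

```text
time: 11.72
eef_pos: [0.4795, 0.2375, 0.0353]
tcp_rot: [0.701, 0.713, 0.0, 0.0]
contact_force: [-0.2, 0.8, -3.3]
opening: 0.146
finger_force: 88.0
```

>>> carry_out --deltas '[0, 0, 0.001, 0, 0, 0, 0, 0, 0.002, 0, 0, 0, 0, 0, 0.003, 0, 0, 0]'

```text
time: 12.1
eef_pos: [0.4794, 0.2375, 0.0322]
tcp_rot: [0.701, 0.713, 0.0, 0.0]
contact_force: [0.5, -0.2, -3.7]
opening: 0.147
finger_force: 88.0
```

>>> carry_out --deltas '[0, 0, 0.001, 0, 0, 0, 0, 0, 0.002, 0, 0, 0, 0, 0, 0.003, 0, 0, 0, 0, 0, 0.004, 0, 0, 0]'

```text
time: 12.6
eef_pos: [0.4794, 0.2375, 0.0289]
tcp_rot: [0.701, 0.713, -0.0, -0.0]
contact_force: [-4.3, -2.3, 5.2]
opening: 0.145
finger_force: 89.3
```

>>> carry_out --deltas '[0, 0, 0, 0, 0, 0, 0, 0, 0, 0, 0, 0, 0, 0, -0.03, 0, 0, 0, 0, 0, -0.085, 0, 0, 0, 0, 0, -0.14, 0, 0, 0]' --grip 100

```text
time: 13.22
eef_pos: [0.4793, 0.2374, 0.1697]
tcp_rot: [0.701, 0.713, 0.0, 0.0]
contact_force: [0.7, -0.7, 0.6]
opening: 0.998
finger_force: 0.0
```

Run:
```python
from plan import *
s=st()
i,d,P=look('top','t5.png');x,y,z=np.moveaxis(P,2,0)
C=np.array([.474,-.2275]);a=np.deg2rad(15.9);X=(x-C[0])*np.cos(a)+(y-C[1])*np.sin(a);Y=-(x-C[0])*np.sin(a)+(y-C[1])*np.cos(a)
r=(abs(X)<.1)&(abs(Y)<.14)&(z>.07)&(z<.087);print('rim',cv2.minAreaRect(P[r][:,:2].astype(np.float32)))
for lo,hi,n in((.02,.098,'left'),(-.098,-.02,'right')):
    q=(abs(X)<.08)&(Y>lo)&(Y<hi)&(z>.045)
    print(n,q.sum(),'X',X[q].min().round(3),X[q].max().round(3),'Y mean',Y[q].mean().round(4),np.percentile(Y[q],[2,98]).round(3),'zmax',np.percentile(z[q],98).round(3))
    for k in np.arange(-.08,.08,.01):
        g=q&(X>k)&(X<k+.01);print('  ',k.round(2),g.sum(),z[g].max().round(3) if g.any() else '', (np.ptp(Y[g]).round(3),i[g].mean(0).round(0).tolist()) if g.any() else '')
j,d2,Q=look('scene')
t=(abs(Q[...,0]-.48)<.14)&(abs(Q[...,1]-.237)<.16)&(j[...,2].astype(int)-j[...,0]>50)&(Q[...,2]>.005)
print('tray',cv2.minAreaRect(Q[t][:,:2].astype(np.float32)),np.histogram(Q[t][:,2],np.arange(0,.1,.005))[0])
```

```text
{'time': 13.225, 'qpos': [0.27, 0.005, 1.95, 0.0, 1.186, 0.252], 'eef_pos': [0.479, 0.237, 0.17], 'tcp_rot': [0.701, 0.713, 0.0, 0.0], 'contact_force': [0.693, -0.719, 0.554], 'opening': 0.998, 'finger_force': 0.0}
rim ((0.47395551204681396, -0.22795653343200684), (0.18918393552303314, 0.25488194823265076), 15.908910751342773)
left 879 X -0.07 0.079 Y mean 0.0527 [0.028 0.075] zmax 0.068
   -0.08 0  
   -0.07 69 0.071 (np.float64(0.07), [154.0, 155.0, 151.0])
   -0.06 73 0.068 (np.float64(0.049), [114.0, 113.0, 110.0])
   -0.05 67 0.07 (np.float64(0.049), [123.0, 123.0, 119.0])
   -0.04 71 0.07 (np.float64(0.049), [158.0, 158.0, 152.0])
   -0.03 72 0.069 (np.float64(0.048), [169.0, 173.0, 170.0])
   -0.02 69 0.068 (np.float64(0.048), [170.0, 173.0, 171.0])
   -0.01 70 0.069 (np.float64(0.05), [167.0, 170.0, 168.0])
   -0.0 71 0.069 (np.float64(0.049), [167.0, 170.0, 168.0])
   0.01 67 0.068 (np.float64(0.05), [166.0, 169.0, 167.0])
   0.02 72 0.07 (np.float64(0.049), [87.0, 120.0, 102.0])
   0.03 67 0.07 (np.float64(0.048), [136.0, 140.0, 137.0])
   0.04 40 0.063 (np.float64(0.036), 
[... 735 characters left out ...]
 175.0, 172.0])
   -0.0 66 0.068 (np.float64(0.044), [169.0, 173.0, 170.0])
   0.01 67 0.069 (np.float64(0.047), [168.0, 172.0, 169.0])
   0.02 65 0.069 (np.float64(0.048), [86.0, 122.0, 102.0])
   0.03 67 0.069 (np.float64(0.048), [135.0, 139.0, 137.0])
   0.04 39 0.063 (np.float64(0.038), [130.0, 133.0, 131.0])
   0.05 28 0.055 (np.float64(0.021), [165.0, 153.0, 124.0])
   0.06 33 0.058 (np.float64(0.023), [159.0, 127.0, 58.0])
   0.07 23 0.071 (np.float64(0.059), [100.0, 88.0, 63.0])
tray ((0.4815470576286316, 0.2386918067932129), (0.15959890186786652, 0.22145183384418488), 0.965313732624054) [   0 1212   55   11    3   11    8   78  165   21    5    4    1    6
   21   31  110  107    0]
```

Run:
```python
from plan import *
plan([(.51,.03,.14,-37,5),(.4495,-.1815,.11,-74.1,5),(.4495,-.1815,-.011,-74.1,5)])
```

```text
(0.51, 0.03, 0.14) [-0.042, 0.004, 0.007, 0.002, -0.002, 0.132, -0.084, 0.008, 0.014, 0.004, -0.004, 0.264, -0.126, 0.013, 0.022, 0.006, -0.006, 0.396, -0.168, 0.017, 0.029, 0.008, -0.008, 0.528, -0.21, 0.021, 0.036, 0.01, -0.01, 0.66]
(0.4495, -0.1815, 0.11) [-0.041, 0.016, 0.006, 0.0, -0.0, 0.13, -0.082, 0.031, 0.012, 0.0, -0.0, 0.26, -0.123, 0.047, 0.019, 0.0, -0.0, 0.39, -0.164, 0.062, 0.025, 0.0, -0.0, 0.52, -0.205, 0.078, 0.031, 0.0, -0.0, 0.65]
(0.4495, -0.1815, -0.011) [-0.0, -0.0, 0.024, 0.001, -0.0, 0.0, -0.0, -0.0, 0.048, 0.001, -0.001, 0.0, -0.0, -0.0, 0.073, 0.002, -0.001, 0.001, -0.0, -0.0, 0.097, 0.002, -0.002, 0.001, -0.0, -0.0, 0.121, 0.003, -0.002, 0.001]
```

>>> carry_out --deltas '[-0.042, 0.004, 0.007, 0, 0, 0.132, -0.084, 0.008, 0.014, 0, 0, 0.264, -0.126, 0.013, 0.022, 0, 0, 0.396, -0.168, 0.017, 0.029, 0, 0, 0.528, -0.21, 0.021, 0.036, 0, 0, 0.66]' --grip 90

```text
time: 13.95
eef_pos: [0.5042, 0.0265, 0.1317]
tcp_rot: [0.895, 0.446, 0.0, 0.0]
contact_force: [0.7, 0.4, -0.4]
opening: 0.898
finger_force: 0.0
```

>>> carry_out --deltas '[-0.041, 0.016, 0.006, 0, 0, 0.13, -0.082, 0.031, 0.012, 0, 0, 0.26, -0.123, 0.047, 0.019, 0, 0, 0.39, -0.164, 0.062, 0.025, 0, 0, 0.52, -0.205, 0.078, 0.031, 0, 0, 0.65]'

```text
time: 14.58
eef_pos: [0.4433, -0.1843, 0.1008]
tcp_rot: [0.991, 0.137, 0.0, 0.0]
contact_force: [1.3, 0.5, 0.6]
opening: 0.9
finger_force: 0.0
```

Run:
```python
from plan import *
s=st()
plan([(.4495,-.1815,s["eef_pos"][2],-74.1,1),(.4495,-.1815,-.011,-74.1,1)])
```

```text
{'time': 14.575, 'qpos': [-0.606, -0.039, 2.13, 0.0, 1.049, 0.69], 'eef_pos': [0.443, -0.184, 0.101], 'tcp_rot': [0.991, 0.137, 0.0, 0.0], 'contact_force': [1.276, 0.528, 0.614], 'opening': 0.9, 'finger_force': 0.0}
(0.4495, -0.1815, np.float64(0.1008137763735088)) [0.007, -0.001, 0.0, 0.0, -0.0, -0.003]
(0.4495, -0.1815, -0.011) [-0.0, -0.0, 0.112, 0.0, -0.0, -0.0]
```

>>> carry_out --deltas '[0.007, -0.001, 0.015, 0, 0, -0.003, 0.007, -0.001, 0.05, 0, 0, -0.003, 0.007, -0.001, 0.085, 0, 0, -0.003, 0.007, -0.001, 0.105, 0, 0, -0.003, 0.007, -0.001, 0.112, 0, 0, -0.003]'

```text
time: 15.2
eef_pos: [0.4532, -0.1807, -0.0058]
tcp_rot: [0.99, 0.141, 0.0, -0.001]
contact_force: [-12.4, 2.6, 56.5]
opening: 0.896
finger_force: 13.2
```

>>> carry_out --deltas '[0, 0, 0, 0, 0, 0, 0, 0, 0, 0, 0, 0]'

```text
time: 15.45
eef_pos: [0.4552, -0.1822, -0.0057]
tcp_rot: [0.99, 0.141, 0.003, 0.002]
contact_force: [-1.4, -2.5, 21.5]
opening: 0.901
finger_force: 7.3
```

>>> carry_out --deltas '[0, 0, 0, 0, 0, 0, 0, 0, 0, 0, 0, 0, 0, 0, 0, 0, 0, 0, 0, 0, 0, 0, 0, 0, 0, 0, 0, 0, 0, 0]' --grip 0 --grip_force 60

```text
time: 16.08
eef_pos: [0.4517, -0.1802, -0.0098]
tcp_rot: [0.99, 0.141, 0.001, 0.001]
contact_force: [-0.7, -0.9, 8.6]
opening: 0.567
finger_force: 60.4
```

>>> carry_out --deltas '[0, 0, -0.004, 0, 0, 0, 0, 0, -0.015, 0, 0, 0, 0, 0, -0.035, 0, 0, 0, 0, 0, -0.052, 0, 0, 0, 0, 0, -0.06, 0, 0, 0]'

```text
time: 16.7
eef_pos: [0.4505, -0.1801, 0.0502]
tcp_rot: [0.99, 0.141, 0.0, 0.0]
contact_force: [-0.4, -0.4, -3.6]
opening: 0.564
finger_force: 62.5
```

>>> carry_out --deltas '[0, 0, 0, 0, 0, 0, 0, 0, 0, 0, 0, 0, 0, 0, 0, 0, 0, 0]'

```text
time: 17.08
eef_pos: [0.4497, -0.1798, 0.0485]
tcp_rot: [0.99, 0.14, -0.001, -0.001]
contact_force: [-0.0, 0.8, -3.0]
opening: 0.567
finger_force: 62.5
```

```bash
cat > w.py <<'E'
from plan import *
F=[];T=[]
for k in range(12):
    i,d=ctrl.read_camera('scene');s=ctrl.get_state();F.append(s["contact_force"]);T.append(s["wrist_torque"])
F=np.array(F);print('F',F.mean(0).round(2),F.std(0).round(2),'T',np.mean(T,0).round(3));st()
cv2.imwrite('pics/w%d.png'%(s["time"]*10),cv2.resize(i[100:200,110:260,::-1],None,fx=5,fy=5,interpolation=cv2.INTER_CUBIC))
E
python3 w.py; ls pics
```

```text
F [-0.19  0.09 -3.55] [0.41 0.54 0.28] T [-0.002 -0.019  0.007]
{'time': 17.675, 'qpos': [-0.59, 0.054, 2.147, -0.0, 0.941, 0.699], 'eef_pos': [0.45, -0.18, 0.049], 'tcp_rot': [0.99, 0.14, 0.0, 0.0], 'contact_force': [0.047, 0.373, -3.972], 'opening': 0.571, 'finger_force': 62.513}
c1.png
c2.png
c3.png
s2.png
s4.png
scene0.png
t5.png
top0.png
w176.png
```

>>> carry_out --deltas '[0, 0, 0.012, 0, 0, 0, 0, 0, 0.03, 0, 0, 0, 0, 0, 0.044, 0, 0, 0, 0, 0, 0.052, 0, 0, 0, 0, 0, 0.055, 0, 0, 0]'

```text
time: 18.3
eef_pos: [0.45, -0.18, -0.0065]
tcp_rot: [0.99, 0.14, -0.0, -0.0]
contact_force: [-0.4, 0.1, -3.9]
opening: 0.566
finger_force: 62.5
```

>>> carry_out --deltas '[0, 0, 0.001, 0, 0, 0, 0, 0, 0.002, 0, 0, 0, 0, 0, 0.003, 0, 0, 0]'

```text
time: 18.68
eef_pos: [0.4507, -0.1803, -0.0084]
tcp_rot: [0.99, 0.14, 0.0, 0.0]
contact_force: [-0.3, 0.0, -3.1]
opening: 0.569
finger_force: 62.5
```

>>> carry_out --deltas '[0, 0, 0.001, 0, 0, 0, 0, 0, 0.0015, 0, 0, 0, 0, 0, 0.002, 0, 0, 0]'

```text
time: 19.05
eef_pos: [0.4505, -0.1803, -0.0098]
tcp_rot: [0.99, 0.14, -0.0, -0.0]
contact_force: [-4.5, 1.9, 8.1]
opening: 0.563
finger_force: 63.1
```

>>> carry_out --deltas '[0, 0, 0, 0, 0, 0, 0, 0, 0, 0, 0, 0, 0, 0, -0.01, 0, 0, 0, 0, 0, -0.05, 0, 0, 0, 0, 0, -0.1, 0, 0, 0]' --grip 85

```text
time: 19.68
eef_pos: [0.4495, -0.1794, 0.0894]
tcp_rot: [0.99, 0.14, -0.001, -0.001]
contact_force: [0.6, -0.4, -0.1]
opening: 0.849
finger_force: 0.0
```

Run:
```python
from plan import *
s=st()
plan([(.4778,-.2777,.10,-74.1,1),(.4778,-.2777,-.003,-74.1,1)])
i,d,P=look('scene');x,y,z=np.moveaxis(P,2,0)
C=np.array([.474,-.2278]);a=np.deg2rad(15.9);X=(x-C[0])*np.cos(a)+(y-C[1])*np.sin(a);Y=-(x-C[0])*np.sin(a)+(y-C[1])*np.cos(a)
for lo,hi,n in((.02,.09,'left'),(-.09,-.02,'right')):
    q=(abs(X+.01)<.045)&(Y>lo)&(Y<hi)&(z>.055)&(z<.08);q2=(X>.05)&(X<.085)&(Y>lo)&(Y<hi)&(z>.045)&(z<.07)
    print(n,q.sum(),X[q2].max() if q2.any() else '',np.percentile(Y[q],[2,50,98]).round(3),np.percentile(z[q],95).round(3))
```

```text
{'time': 19.675, 'qpos': [-0.59, -0.011, 2.127, 0.0, 1.028, 0.699], 'eef_pos': [0.449, -0.179, 0.089], 'tcp_rot': [0.99, 0.14, -0.001, -0.001], 'contact_force': [0.643, -0.405, -0.051], 'opening': 0.849, 'finger_force': 0.0}
(0.4778, -0.2777, 0.1) [-0.0, 0.102, -0.011, -0.002, 0.001, 0.004]
(0.4778, -0.2777, -0.003) [-0.0, 0.0, 0.103, -0.0, 0.0, 0.0]
left 380 0.06611413409964689 [0.033 0.056 0.074] 0.068
right 341 0.06438277114449123 [-0.066 -0.044 -0.028] 0.068
```

>>> carry_out --deltas '[0, 0.03, -0.005, 0, 0, 0.002, 0, 0.07, -0.011, 0, 0, 0.004, 0, 0.095, -0.011, 0, 0, 0.004, 0, 0.102, -0.011, 0, 0, 0.004, 0, 0.102, -0.011, 0, 0, 0.004]'

```text
time: 20.35
eef_pos: [0.4784, -0.2777, 0.0999]
tcp_rot: [0.99, 0.138, -0.0, -0.0]
contact_force: [-0.7, -0.5, 0.6]
opening: 0.85
finger_force: 0.0
```

>>> carry_out --deltas '[0, 0, 0.025, 0, 0, 0, 0, 0, 0.06, 0, 0, 0, 0, 0, 0.088, 0, 0, 0, 0, 0, 0.1, 0, 0, 0, 0, 0, 0.103, 0, 0, 0]'

```text
time: 20.98
eef_pos: [0.4784, -0.2772, -0.0032]
tcp_rot: [0.99, 0.139, -0.0, -0.0]
contact_force: [0.3, -0.5, 0.6]
opening: 0.85
finger_force: 0.0
```

>>> carry_out --deltas '[0, 0, 0, 0, 0, 0, 0, 0, 0, 0, 0, 0, 0, 0, 0, 0, 0, 0, 0, 0, 0, 0, 0, 0]' --grip 0 --grip_force 70

```text
time: 21.48
eef_pos: [0.48, -0.2793, -0.001]
tcp_rot: [0.99, 0.138, 0.001, 0.001]
contact_force: [0.1, -0.2, 6.2]
opening: 0.559
finger_force: 73.5
```

>>> carry_out --deltas '[0, 0, -0.004, 0, 0, 0, 0, 0, -0.015, 0, 0, 0, 0, 0, -0.035, 0, 0, 0, 0, 0, -0.052, 0, 0, 0, 0, 0, -0.06, 0, 0, 0]'

```text
time: 22.1
eef_pos: [0.479, -0.2783, 0.0584]
tcp_rot: [0.99, 0.138, 0.0, 0.001]
contact_force: [-0.5, -0.2, -4.8]
opening: 0.557
finger_force: 73.0
```

>>> carry_out --deltas '[0, 0, 0, 0, 0, 0, 0, 0, 0, 0, 0, 0, 0, 0, 0, 0, 0, 0]'

```text
time: 22.48
eef_pos: [0.4781, -0.2776, 0.0563]
tcp_rot: [0.99, 0.138, -0.001, -0.001]
contact_force: [1.5, -0.1, -4.9]
opening: 0.561
finger_force: 73.0
```

```bash
python3 w.py
```

```text
F [ 0.08 -0.11 -5.12] [0.55 0.73 0.37] T [ 0.012 -0.016  0.014]
{'time': 23.075, 'qpos': [-0.71, 0.187, 1.981, -0.0, 0.974, 0.583], 'eef_pos': [0.479, -0.278, 0.057], 'tcp_rot': [0.99, 0.138, 0.0, 0.0], 'contact_force': [-0.611, 1.142, -5.632], 'opening': 0.562, 'finger_force': 73.004}
```

Run:
```python
from plan import *
plan([(.479,-.278,.11,-74.1,3),(.53,-.13,.11,-60,5),(.57,-.02,.105,-35,5),(.6,.008,.09,-8,5),(.6475,.0085,.075,-8,4)])
```

```text
(0.479, -0.278, 0.11) [0.0, -0.0, -0.018, 0.0, -0.0, 0.0, 0.0, -0.0, -0.035, 0.0, -0.0, 0.0, 0.0, -0.0, -0.053, 0.0, -0.0, 0.0]
(0.53, -0.13, 0.11) [0.018, -0.026, 0.0, 0.0, -0.0, -0.05, 0.036, -0.051, 0.0, 0.0, -0.0, -0.1, 0.054, -0.077, 0.0, 0.0, -0.0, -0.15, 0.072, -0.102, 0.0, 0.0, -0.0, -0.2, 0.09, -0.128, 0.0, 0.0, -0.0, -0.25]
(0.57, -0.02, 0.105) [0.018, -0.015, 0.001, 0.0, -0.0, -0.086, 0.036, -0.03, 0.002, 0.0, -0.0, -0.172, 0.054, -0.045, 0.003, 0.0, -0.0, -0.258, 0.072, -0.06, 0.004, 0.0, -0.0, -0.344, 0.09, -0.075, 0.005, 0.0, -0.0, -0.43]
(0.6, 0.008, 0.09) [0.008, 0.002, 0.003, 0.0, 0.0, -0.094, 0.016, 0.003, 0.006, 0.0, 0.0, -0.188, 0.024, 0.005, 0.009, 0.0, 0.0, -0.282, 0.032, 0.006, 0.012, 0.0, 0.0, -0.376, 0.04, 0.008, 0.015, 0.0, 0.0, -0.47]
(0.6475, 0.0085, 0.075) [0.002, 0.012, 0.004, 0.0, 0.0, -0.001, 0.004, 0.024, 0.008, 0.0, 0.0, -0.002, 0.005, 0.035, 0.011, 0.0, 0.0, -0.002, 0.007, 0.047, 0.015, 0.0, 0.0, -0.003]
```

>>> carry_out --deltas '[0, 0, -0.012, 0, 0, 0, 0, 0, -0.033, 0, 0, 0, 0, 0, -0.053, 0, 0, 0]'

```text
time: 23.45
eef_pos: [0.4789, -0.2783, 0.1118]
tcp_rot: [0.99, 0.138, 0.0, 0.0]
contact_force: [0.2, -0.1, -5.5]
opening: 0.564
finger_force: 73.1
```

>>> carry_out --deltas '[0.01, -0.014, 0, 0, 0, -0.03, 0.03, -0.042, 0, 0, 0, -0.085, 0.05, -0.071, 0, 0, 0, -0.14, 0.07, -0.1, 0, 0, 0, -0.195, 0.09, -0.128, 0, 0, 0, -0.25]'

```text
time: 24.08
eef_pos: [0.5298, -0.1277, 0.1093]
tcp_rot: [0.965, 0.262, -0.0, -0.001]
contact_force: [-0.3, 0.0, -6.7]
opening: 0.558
finger_force: 73.2
```

>>> carry_out --deltas '[0.018, -0.015, 0.001, 0, 0, -0.086, 0.036, -0.03, 0.002, 0, 0, -0.172, 0.054, -0.045, 0.003, 0, 0, -0.258, 0.072, -0.06, 0.004, 0, 0, -0.344, 0.09, -0.075, 0.005, 0, 0, -0.43]'

```text
time: 24.7
eef_pos: [0.5694, -0.018, 0.1041]
tcp_rot: [0.886, 0.463, -0.001, -0.001]
contact_force: [0.5, -0.5, -4.8]
opening: 0.557
finger_force: 73.1
```

>>> carry_out --deltas '[0.008, 0.002, 0.003, 0, 0, -0.094, 0.016, 0.003, 0.006, 0, 0, -0.188, 0.024, 0.005, 0.009, 0, 0, -0.282, 0.032, 0.006, 0.012, 0, 0, -0.376, 0.04, 0.008, 0.015, 0, 0, -0.47]'

```text
time: 25.32
eef_pos: [0.5988, 0.0096, 0.089]
tcp_rot: [0.754, 0.657, -0.001, -0.001]
contact_force: [-0.7, -0.3, -4.6]
opening: 0.559
finger_force: 73.1
```

>>> carry_out --deltas '[0.002, 0.01, 0.004, 0, 0, 0, 0.004, 0.024, 0.008, 0, 0, 0, 0.006, 0.04, 0.012, 0, 0, 0, 0.007, 0.047, 0.015, 0, 0, 0, 0.007, 0.047, 0.015, 0, 0, 0]'

```text
time: 25.95
eef_pos: [0.6472, 0.0081, 0.0745]
tcp_rot: [0.756, 0.655, -0.0, -0.0]
contact_force: [0.4, -0.2, -5.9]
opening: 0.56
finger_force: 73.2
```

```bash
python3 w.py
python3 - <<'E'
from plan import *
i,d,P=look('scene','f1.png');i2,d2,P2=look('top','f2.png')
cv2.imwrite('pics/f.png',np.vstack([np.hstack([cv2.resize(i[180:320,100:280,::-1],(400,311)),cv2.resize(i2[70:200,200:367,::-1],(400,311))]),np.hstack([cv2.resize(i[110:200,120:240,::-1],(400,280)),cv2.resize(i[170:270,260:400,::-1],(400,280))])]))
for q in('label_a','cylinder_a'):
    for n,Q in(('scene',P),('top',P2)):
        for r in ctrl.find_in(n,q)[:4]:
            u,v=np.round(r["uv"]).astype(int);print(q,n,round(r["score"],2),(u,v),Q[v,u].round(3))
for n,Q,im in(('scene',P,i),('top',P2,i2)):
    x,y,z=np.moveaxis(Q,2,0);im=im.astype(int)
    w=(abs(x-.645)<.045)&(y>-.1)&(y<.12)&(z>.095)&(z<.15)&(im.min(2)>90)
    print(n,w.sum(),Q[w].min(0).round(3) if w.any() else '',Q[w].max(0).round(3) if w.any() else '')
    b=(abs(x-.48)<.12)&(abs(y-.237)<.15)&(im[...,2]-im[...,0]>50)&(z>.005);print('tray',cv2.minAreaRect(Q[b][:,:2].astype(np.float32)))
E
```

```text
F [-0.11 -0.12 -5.08] [0.49 0.44 0.32] T [ 0.001 -0.009  0.007]
{'time': 26.55, 'qpos': [-0.144, 0.351, 1.739, -0.0, 1.052, -0.001], 'eef_pos': [0.647, 0.008, 0.075], 'tcp_rot': [0.756, 0.655, 0.0, 0.0], 'contact_force': [0.34, -0.613, -4.475], 'opening': 0.56, 'finger_force': 73.248}
label_a scene 0.61 (np.int64(235), np.int64(234)) [0.67  0.051 0.14 ]
label_a scene 0.61 (np.int64(198), np.int64(168)) [ 0.499 -0.162  0.062]
label_a top 0.68 (np.int64(350), np.int64(220)) [ 0.481 -0.251  0.001]
label_a top 0.56 (np.int64(330), np.int64(227)) [ 0.462 -0.185  0.065]
label_a top 0.41 (np.int64(242), np.int64(154)) [0.638 0.047 0.144]
cylinder_a scene 0.64 (np.int64(194), np.int64(167)) [ 0.5   -0.174  0.061]
cylinder_a top 0.46 (np.int64(272), np.int64(157)) [ 0.633 -0.026  0.14 ]
scene 409 [ 0.632 -0.054  0.114] [0.679 0.076 0.145]
tray ((0.48168474435806274, 0.2389463484287262), (0.16219912469387054, 0.22098582983016968), 0.8835242986679077)
top 9 [0.637 0.052 0.125] [0.642 0.063 0.137]
tray ((0.4773678481578827, 0.2370566725730896), (0.1558520495891571, 0.22462520003318787), 1.3978734016418457)
```

View pics/f.png

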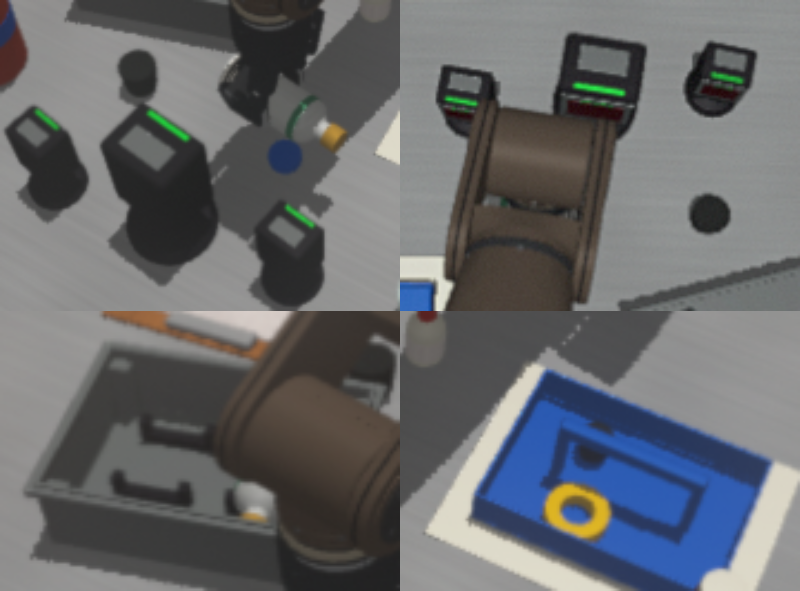

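The picture shows the heavier cylinder held level in front of the large scanner, base end at y ≈ −0.054. That puts the band at y ≈ −0.03 and about 3 mm above the window's middle. The lighter cylinder is back in its cradle, and the tray is on the mat with tape and bung inside.

```bash
python3 -c "
from plant import ctrl
print(ctrl.sign_off())"
```

```text
the job is handed in; nothing more can be done
None
```

The job is handed in, but no verdict came back: the tray is on the mat with its load, the lighter cylinder (about 3.55 N) is back in the left cradle, and the heavier one (about 5.1 N) is held in front of the large scanner's window; one risk is that the wrist force peaked at 56 N as I lowered onto the first cylinder, and if the gripper's body took that load it breaks the 40 N limit.

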